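Change the speaker tap on the valve amplifier

TASK

The valve amplifier on the table must be changed over to its other speaker setting. Push the tall output lever fully back towards the valves (the output is then off and the selector unlocks), turn the bar-shaped selector knob clockwise until it clicks over into its second position and stays there, then pull the lever fully forward again to switch the output back on. Leave the round volume knob as it is and the other things on the table and on the amplifier where they are.

Things in the scene. Friction and masses are not known exactly. Their poses are not given: they have to be found in the camera images.
- amp: Valve amplifier, fixed: aluminium chassis 300 deep (x), 440 wide (y), flat deck 85 above the table. Origin at table height under its centre; +x to its back (four glass valves from x = +24, 80 above the deck, then three transformers 70 above it), -x to its front, which faces the robot; +y left. Controls on the deck along x = -100: lever y = +100, selector y = -40, volume y = -175.
- output_lever (a joint): Steel rod with a black ball on top, hinged about amp's +y. rad: 0 = 0.5 rad forward of upright (to the front; output on, the start), 1.0 = 0.5 rad back, towards the valves (output off); stops at both. Stays where left; about 1 N at the ball moves it. Forward of about 0.6 it locks the selector, and it comes forward only if the selector is fully in either position: do not force what feels blocked.
- lever_pivot (a point): Fixed point on the lever's hinge axis, below its slot, 65 above the table. Ball centre = pivot + 100 mm * (-sin(0.5 - q) along amp's x, cos(0.5 - q) upward), q being the lever angle.
- lever_ball (a point): Centre of the lever's black ball, 26 in diameter; 68 above the deck at either end of the travel, 80 midway. The rod below it is 9 in diameter.
- selector (a joint): Black knob: disc 48 wide with a grip bar 46 long, 14 wide, its top 42 above the deck; a white line marks its front end. rad, clockwise from above: 0 = first position (start), 1.2 = second; stops at both. Bar lies at 0.6 - q (counter-clockwise) from amp's x. Detent: up to 0.22 N m, crest at 0.6, then it snaps to 1.2; let go earlier, it springs back. Locked unless the lever is back.
- selector_grip (a point): On the selector's vertical axis, in the middle of the grip bar, 28 above the deck: the point to grip the bar's two long faces from above.
- volume_mark (a point): Black dot on top of the volume knob, 12 off its axis: a plain round aluminium knob 38 in diameter, 24 high, standing on the deck, easily turned. To be left alone.
- remote: Bystander: black remote control 45 x 170 x 18, lying on the table before the amplifier; origin under its centre.
- glasses_case: Bystander: grey glasses case 60 x 155 x 36, lying before the amplifier; origin under its centre.
- tealight: Bystander: amber glass tealight cup 44 in diameter, 26 high, standing on the deck's front left corner beside the lever; origin under its centre.
- book: Bystander: blue book 110 x 180 x 30 lying on the table; origin under its centre.
- mug: Bystander: white mug 84 in diameter, 95 high; origin under its centre.
- bowl: Bystander: wooden bowl 130 in diameter, 55 high; origin under its centre.
- lighter: Bystander: red stick lighter 200 long, 24 wide, 20 high; origin under its middle.

How it is judged:
On the way, in this order (a step that is already met when the one before it is completed fails the run):
1. the lever is fully back, the selector still in its first position (value of joint output_lever above 0.85 rad and value of joint selector below 0.2 rad), for 0.2 s.
2. with the lever back, the selector has clicked over into its second position (value of joint output_lever above 0.85 rad and value of joint selector above 1.05 rad), for 0.2 s.
3. the lever is fully forward again, the selector in its second position (value of joint output_lever below 0.2 rad and value of joint selector above 1.05 rad), for 0.2 s.
At the end, for the whole second after the job is handed in: The selector rests in its second position (above 1.05 rad of 1.2) and the lever fully forward (below 0.2 rad), both at rest (all of step 3 and velocity of joint selector between -0.1 and 0.1 rad/s and velocity of joint output_lever between -0.1 and 0.1 rad/s); the robot touches nothing.
It fails at once if one of the loose things on the table or amplifier pushed more than 30 mm (distance of any of remote, glasses_case, tealight, book, mug, bowl, lighter from where it was at the start of the episode above 0.03 m).
It fails at once if the volume knob turned by more than about 30 degrees (distance of volume_mark from where it was at the start of the episode above 0.006 m).
It also fails if it takes over 58 s, if anything falls off the work surface, if the arm or the gripper's body presses on something with over 40 N, if the wrist force passes 120 N, or if a joint passes its speed limit or range.

ROBOT

A 6-joint arm with a two-finger parallel gripper is mounted at the origin on the work surface. World frame = base frame: x ahead of the robot, y to its left, z up, the work surface at z = 0. Lengths are in m, angles in rad, forces in N, time in s.
With the tool pointing down it reaches from about 0.3 to 0.775 m from the base axis. Payload 14.6 kg.
Tool frame: the origin (TCP) lies at the very end of the fingers, on their centre line; the grasp point (between the pads) lies robot.tcp_to_grasp behind it (robot.tcp_to_grasp is the distance from the TCP to the grasp point, in m); z points along the fingers, y is the line along which they close (so a half turn about z gives the same grasp; the last joint's range is limited). The gripper opens to 94 mm and grips with 3 to 60 N. Pads are 16 mm wide; open, the fingers measure 119 mm over their backs; the gripper's body (75 mm by 177 mm) begins 78 mm behind the grasp point.
Start: joints at [-1.23, 0.3, 1.521, -0, 1.321, -0.067], TCP at [0.218, -0.505, 0.205] pointing down, gripper open.
Joint ranges: [-3.03, 3.03], [-0.79, 2.21], [0.23, 2.52], [-1.04, 4.18], [0, 3.07], [-2.55, 2.55]. Speed limits (rad/s): [2.22, 2.22, 2.57, 3.14, 3.14, 3.14].

INTERFACE

Orientations are given as a unit quaternion [w, x, y, z].
In Python, from workcell import robot gives the robot as it stands.
- The arm moves only by the tool nudge_tcp, called after "Emit:" by a JSON object that holds its "op" and its "data". Schema: {"type":"object","properties":{"plan":{"type":"array","items":{"type":"array","items":{"type":"array","items":{"type":"number"},"minItems":7,"maxItems":7},"minItems":1,"maxItems":5},"minItems":1,"maxItems":1},"force":{"type":"number"},"only":{"type":"string"},"quiet":{"type":"boolean"},"lines":{"type":"string"}},"required":["plan"],"additionalProperties":false}. plan is a list that holds a single list of rows (three levels of brackets), with 1 to 5 rows, each of 7 numbers: dx, dy, dz in m, then a rotation vector rx, ry, rz in rad, then the opening from 0.0 (shut) to 1.0 (fully open); each row is the pose to reach, as a shift and turn from the pose commanded when the call began, along the tool's axes at that moment; what a row does not reach only later rows make up. A row lasts 1/12 s, in which the tool goes at most 0.0417 m and 0.125 rad, less where a joint would pass 70% of its speed; a pose out of reach is approached as far as the arm can. The fingers move at their own pace and stop on an object; force is the grip in N (left out, the last holds). Time passes only in rows, so rows that do not move let the fingers close. The tool returns the time, the measured TCP pose, the force, the opening and the grip force at its end. only (a regular expression) keeps the lines of the reply that match it, lines (a string "A,B") keeps lines A to B, and quiet returns only ok. Input that does not fit is refused with a message, and nothing moves.
- robot.sense(): the state, without advancing time (a new reading comes with each control period).
- robot.camera(name): name is "side" or "top"; returns (picture, depth): 420x560x3 uint8, red, green, blue; 420x560 float32, m along the optical axis (not along the pixel's ray), 0 where there is no reading.
- robot.get_calibration(name): a dict with "camera_matrix" (3x3 intrinsics, pixels), "origin" and "orientation" of the camera in the world. Camera axes: x right, y down, z forward; pixel columns grow to the right and rows downward; lengths in m; the calibration is good to about 2 mm. A picture is of the moment at which its call begins. get_calibration takes no time and is no camera call.
- robot.finish_job(): hands the job in; it is judged then, once.
The state is a dict: "clock": time; "joint_positions": joint angles; "joint_velocities": joint speeds; "tau": joint torques, N m; "ee_pos": TCP position; "tcp_rot": TCP orientation; "contact_force": force on the tool from outside, world axes, zero at the start; "ft_torque": the same for the moment, N m; "finger_gap": opening from 0.0 (shut) to 1.0 (fully open); "grasp_force": force on a finger pad.
Only numpy, scipy, OpenCV 4.12 (cv2) and the standard library are available. Lean on these libraries where they do the work, as an engineer would, in place of code of your own. Each camera call takes 0.05 s, during which the arm holds its last target. There are 200 camera calls.

## Working session

There is one attempt and no reset: what is moved stays moved. The work goes in short steps, Python scripts to look and compute and a tool call to move; the robot and the scene stay as the last step left them, time stands still between calls to the robot, and variables do not carry over. Pictures are saved under pics/ and viewed, at most 10 in all, crops included, and the job is handed in when it is done.

```bash
ls; mkdir -p pics; python3 - <<'E'
from workcell import robot
import cv2,numpy as np
s=robot.sense();print(s['clock'],s['ee_pos'],s['tcp_rot'],s['finger_gap'],robot.tcp_to_grasp)
for n in("top","side"):
    im,d=robot.camera(n);cv2.imwrite(f"pics/{n}0.png",im[:,:,::-1]);np.savez(f"{n}0.npz",im=im,d=d)
    print(robot.get_calibration(n))
E
```

```text
pics
workcell.py
0.0 [ 0.21802595 -0.5046462   0.20488509] [-5.70262948e-04  9.79286212e-01  2.02480076e-01 -9.31739583e-05] 0.9973248785343406 0.0188
{'camera_matrix': array([[472.15844211,   0.        , 285.2763491 ],
       [  0.        , 472.15844211, 210.45785443],
       [  0.        ,   0.        ,   1.        ]]), 'origin': array([0.41282213, 0.0035842 , 1.61343614]), 'orientation': array([ 0.02415076, -0.70203238,  0.71119717, -0.0276744 ])}
{'camera_matrix': array([[404.78798228,   0.        , 279.8948455 ],
       [  0.        , 404.78798228, 213.455155  ],
       [  0.        ,   0.        ,   1.        ]]), 'origin': array([0.24350785, 0.73121128, 1.10294927]), 'orientation': array([ 0.0638361 , -0.15812193,  0.93044402, -0.32433984])}
```

View pics/top0.png

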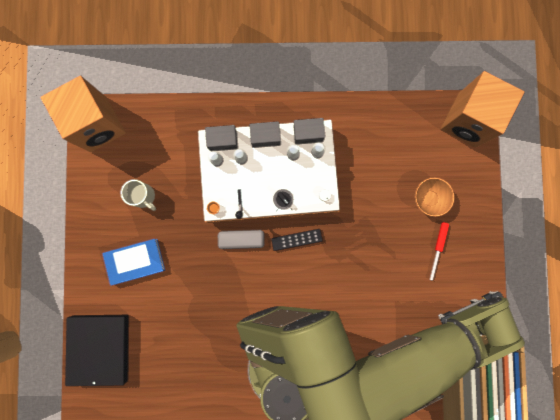

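View pics/side0.png

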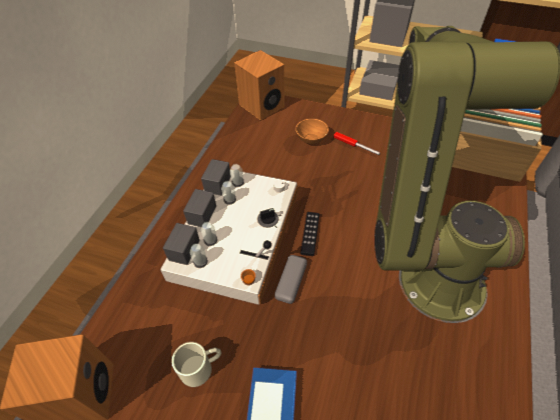

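The top view shows the amp spanning about (198,130) to (338,215). The lever ball is at (239,215), the selector at (283,199), the volume knob at (326,197), the tealight at (213,208), and the glasses case and remote at row 240. Next I'll measure the amp pose from the deck mask and cross-check the controls.

```bash
cat > h.py <<'E'
import numpy as np,cv2
from workcell import robot
from scipy.spatial.transform import Rotation as R
def cal(n):
    c=robot.get_calibration(n);q=c['orientation'];return c['camera_matrix'],np.array(c['origin']),R.from_quat([q[1],q[2],q[3],q[0]]).as_matrix()
def plane(n,uv,z):
    K,o,M=cal(n);uv=np.atleast_2d(uv).astype(float)
    r=(M@np.linalg.inv(K)@np.c_[uv,np.ones(len(uv))].T).T
    return o+r*((z-o[2])/r[:,2])[:,None]
def cloud(n,d):
    K,o,M=cal(n);v,u=np.indices(d.shape)
    p=np.stack([(u-K[0,2])/K[0,0]*d,(v-K[1,2])/K[1,1]*d,d],-1);return p@M.T+o
def proj(n,p):
    K,o,M=cal(n);c=(np.atleast_2d(p)-o)@M@K.T;return c[:,:2]/c[:,2:]
E
python3 - <<'E'
from h import *
for n in("top","side"):
    f=np.load(n+"0.npz");im,d=f['im'],f['d'];P=cloud(n,d)
    box=(P[...,0]>.3)&(P[...,0]<.85)&(P[...,1]>-.3)&(P[...,1]<.4)
    m=box&(abs(P[...,2]-.085)<.012)&(d>0)
    m=cv2.morphologyEx(m.astype(np.uint8),cv2.MORPH_OPEN,np.ones((3,3)))
    cs=max(cv2.findContours(m,0,2)[0],key=cv2.contourArea)
    w=plane(n,cs[:,0,:],.085)[:,:2].astype(np.float32)
    r=cv2.minAreaRect(w);print(n,'deckz',np.median(P[...,2][m>0]),r);print(cv2.boxPoints(r))
    b=box&(P[...,2]>.09)&(im.max(-1)<60)
    N,L,st,ce=cv2.connectedComponentsWithStats(b.astype(np.uint8))
    for i in range(1,N):
        if st[i,4]>15: q=P[L==i];print(n,ce[i].round(1),st[i],q.mean(0).round(3),'zmax',q[:,2].max().round(3))
    cv2.imwrite(f"pics/{n}_crop.png",cv2.resize(im[170:250,190:350,::-1] if n=="top" else im[160:310,170:320,::-1],None,fx=5 if n=="top" else 4,fy=5 if n=="top" else 4,interpolation=2))
E
```

```text
top deckz 0.0859271119773426 ((0.6573803424835205, 0.04899802803993225), (0.3027898967266083, 0.4388885200023651), 3.9461021423339844)
[[ 0.4912426   0.25750333]
 [ 0.52144605 -0.18034467]
 [ 0.8235181  -0.15950727]
 [ 0.79331464  0.27834073]]
top [308.5 140.3] [296 138  27   5  79] [ 0.744 -0.081  0.132] zmax 0.154
top [266.1 143.8] [253 142  27   5  78] [0.735 0.054 0.131] zmax 0.154
top [222.9 147.2] [209 145  28   5  85] [0.726 0.191 0.131] zmax 0.158
top [282.9 198.3] [277 193  13  13 106] [0.561 0.002 0.123] zmax 1.613
top [239.  214.7] [236 211   6   8  29] [0.508 0.138 0.165] zmax 0.176
side deckz 0.08576299021513178 ((0.6559154391288757, 0.05537228286266327), (0.30366024374961853, 0.44497498869895935), 3.666576623916626)
[[ 0.49016798  0.2676948 ]
 [ 0.5186242  -0.17636937]
 [ 0.8216629  -0.15695024]
 [ 0.7932067   0.28711393]]
side [224.3 177.5] [219 165  11  29 112] [ 0.745 -0.08   0.129] zmax 0.154
side [208.8 209.9] [202 195  14  27 177] [0.736 0.059 0.125] zmax 0.153
side [267.5 216.5] [260 210  16  14 170] [0.558 0.013 0.109] zmax 0.132
side [190.2 245.9] [183 229  16  35 183] [0.726 0.201 0.128] zmax 0.156
side [267.  244.4] [264 241   7   8  41] [0.506 0.147 0.164] zmax 0.17
```

View pics/top_crop.png

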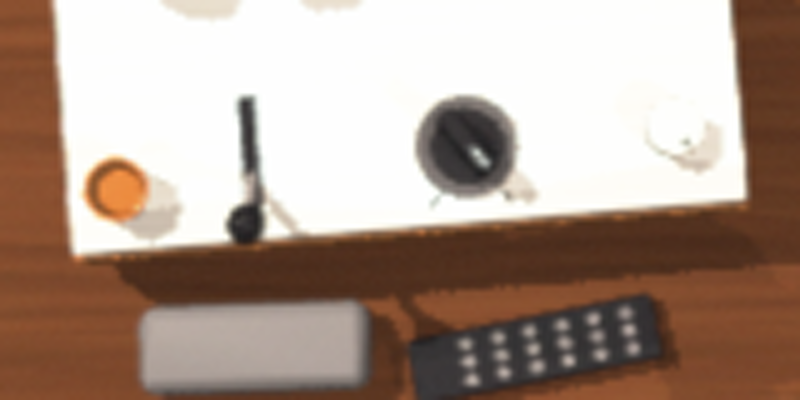

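View pics/side_crop.png

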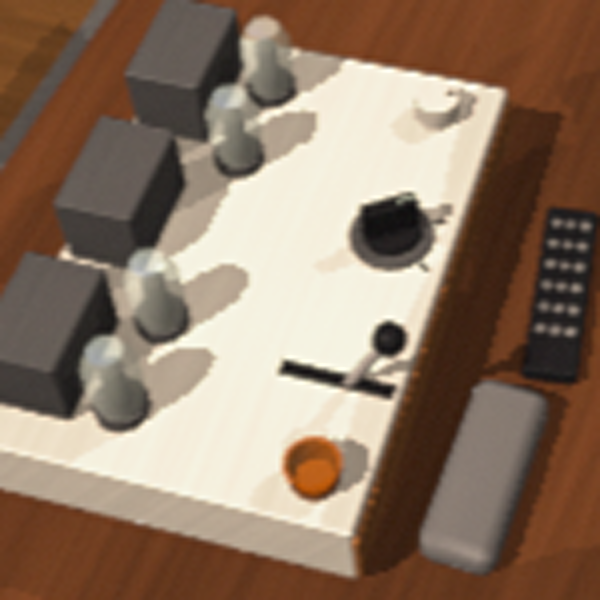

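The deck rectangle is 0.303 x 0.439 at z 0.086, which matches the given 0.300 x 0.440. The crops show the ball at the front end of its slot, the bar's white line pointing front-right, and the volume dot at crop (685,143). I'll cross-check the control points and work out the first move.

```bash
cat >> h.py <<'E'
yaw=.069;C=np.array([.657,.0495]);A=lambda x,y:C+np.array([x*np.cos(yaw)-y*np.sin(yaw),x*np.sin(yaw)+y*np.cos(yaw)])
def ball(q):
    return np.r_[A(-.1-.1*np.sin(.5-q),.1),.065+.1*np.cos(.5-q)]
def go(grasp,y):
    s=robot.sense();q=s['tcp_rot'];M=R.from_quat([q[1],q[2],q[3],q[0]])
    T=R.from_euler('z',y)*R.from_quat([1,0,0,0]);t=np.array(grasp)-[0,0,robot.tcp_to_grasp]
    print('shift',M.inv().apply(t-s['ee_pos']).round(4),'rot',(M.inv()*T).as_rotvec().round(3),'q6',s['joint_positions'][[0,5]].round(3))
E
python3 - <<'E'
from h import *
b=ball(0);print('ball model',b,'proj',proj('top',b),proj('side',b))
print('top ray',plane('top',[239,214.7],.157),'side ray',plane('side',[267,244.4],.157))
s=np.r_[A(-.1,-.04),.12];print('sel',s,proj('top',s),proj('side',s))
go(b+[0,0,.09],yaw)
go(b,yaw)
E
```

```text
ball model [0.50251496 0.13906211 0.15275826] proj [[239.03980687 216.69298595]] [[269.37234987 244.99456816]]
top ray [[0.5084242  0.13875483 0.157     ]] side ray [[0.50839882 0.14199163 0.157     ]]
sel [0.55999577 0.00270066 0.12      ] [[282.82862414 198.70302991]] [[267.8431874  211.62355137]]
shift [ 0.5164 -0.4782 -0.0185] rot [-0.001  0.     0.339] q6 [-1.23  -0.067]
shift [ 0.5164 -0.4781  0.0715] rot [-0.001  0.     0.339] q6 [-1.23  -0.067]
```

Emit:
{"op": "nudge_tcp", "data": {"plan": [[[0.03, -0.027, -0.01, 0, 0, 0, 0.6], [0.06, -0.055, -0.02, 0, 0, 0, 0.6], [0.09, -0.083, -0.02, 0, 0, 0, 0.6], [0.12, -0.11, -0.02, 0, 0, 0, 0.6], [0.15, -0.14, -0.02, 0, 0, 0, 0.6]]], "force": 10}}

```text
clock: 0.52
ee_pos: [0.3003, -0.3158, 0.2253]
tcp_rot: [-0.0, 0.979, 0.202, -0.0]
contact_force: [1.9, -0.1, 0.7]
finger_gap: 0.685
grasp_force: 0.0
```

Emit:
{"op": "nudge_tcp", "data": {"plan": [[[0.03, -0.027, 0, 0, 0, 0, 0.6], [0.06, -0.055, 0, 0, 0, 0, 0.6], [0.09, -0.083, 0, 0, 0, 0, 0.6], [0.12, -0.11, 0, 0, 0, 0, 0.6], [0.15, -0.14, 0, 0, 0, 0, 0.6]]]}}

```text
clock: 0.93
ee_pos: [0.3822, -0.1284, 0.2255]
tcp_rot: [0.0, 0.979, 0.202, 0.0]
contact_force: [1.2, -0.1, -0.3]
finger_gap: 0.602
grasp_force: 0.0
```

Emit:
{"op": "nudge_tcp", "data": {"plan": [[[0.03, -0.027, 0, 0, 0, 0, 0.6], [0.06, -0.055, 0, 0, 0, 0.1, 0.6], [0.09, -0.083, 0, 0, 0, 0.2, 0.6], [0.12, -0.11, 0, 0, 0, 0.3, 0.6], [0.15, -0.14, 0, 0, 0, 0.34, 0.6]]]}}

```text
clock: 1.35
ee_pos: [0.4607, 0.0502, 0.2254]
tcp_rot: [0.0, 1.0, 0.031, 0.0]
contact_force: [0.3, -1.1, 0.5]
finger_gap: 0.598
grasp_force: 0.0
```

```bash
python3 -c "
from h import *
C[0]+=.003
go(ball(0)+[0,0,.05],yaw);go(ball(0),yaw)"
```

```text
shift [ 0.0503 -0.086   0.0414] rot [ 0.     0.    -0.007] q6 [0.029 1.539]
shift [ 0.0503 -0.086   0.0914] rot [ 0.     0.    -0.007] q6 [0.029 1.539]
```

Emit:
{"op": "nudge_tcp", "data": {"plan": [[[0.02, -0.03, 0, 0, 0, 0, 0.6], [0.035, -0.06, 0, 0, 0, 0, 0.6], [0.048, -0.085, 0, 0, 0, 0, 0.6], [0.048, -0.085, 0, 0, 0, 0, 0.6], [0.048, -0.085, 0, 0, 0, 0, 0.6]]]}}

```text
clock: 1.77
ee_pos: [0.5023, 0.1373, 0.2247]
tcp_rot: [0.0, 0.999, 0.035, -0.001]
contact_force: [0.1, -0.2, 0.3]
finger_gap: 0.6
grasp_force: 0.0
```

```bash
python3 - <<'E'
from h import *
C[0]+=.003
go(ball(0),yaw)
im,d=robot.camera('top');sub=im[170:250,200:300,::-1]
im2,d2=robot.camera('side');sub2=im2[190:290,210:320,::-1]
cv2.imwrite('pics/c1.png',np.hstack([cv2.resize(sub,(400,320)),cv2.resize(sub2,(352,320))]))
E
```

```text
shift [ 0.0034 -0.0016  0.0907] rot [0.    0.001 0.001] q6 [0.197 1.697]
```

View pics/c1.png

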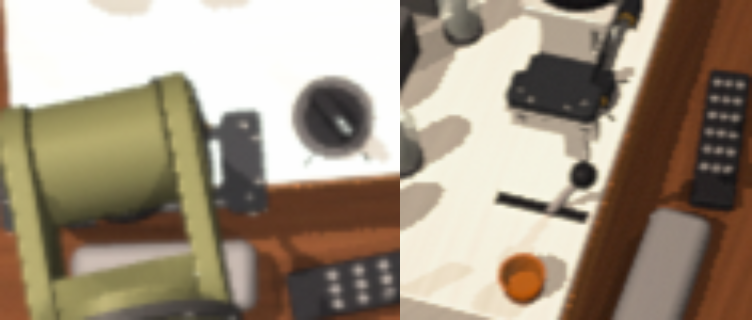

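The arm hides the ball from above, but in the side view (right half) the ball is clear at about (583,175) with the gripper above it. I'll descend and close gently.

Emit:
{"op": "nudge_tcp", "data": {"plan": [[[0.003, -0.0015, 0.03, 0, 0, 0, 0.6], [0.003, -0.0015, 0.06, 0, 0, 0, 0.6], [0.003, -0.0015, 0.09, 0, 0, 0, 0.6], [0.003, -0.0015, 0.09, 0, 0, 0, 0.6]]]}}

```text
clock: 2.2
ee_pos: [0.5028, 0.1365, 0.1307]
tcp_rot: [0.001, 0.999, 0.033, -0.004]
contact_force: [-0.0, -1.0, -1.0]
finger_gap: 0.597
grasp_force: 0.0
```

Emit:
{"op": "nudge_tcp", "data": {"plan": [[[0, 0, 0, 0, 0, 0, 0.2], [0, 0, 0, 0, 0, 0, 0.2], [0, 0, 0, 0, 0, 0, 0.2], [0, 0, 0, 0, 0, 0, 0.2], [0, 0, 0, 0, 0, 0, 0.2]]], "force": 8}}

```text
clock: 2.62
ee_pos: [0.5058, 0.1387, 0.1367]
tcp_rot: [-0.001, 0.999, 0.034, 0.001]
contact_force: [-2.0, 16.1, 3.4]
finger_gap: 0.289
grasp_force: 8.0
```

Emit:
{"op": "nudge_tcp", "data": {"plan": [[[0, -0.001, 0, 0, 0, 0, 0.2], [0, -0.001, 0, 0, 0, 0, 0.2]]]}}

```text
clock: 2.78
ee_pos: [0.5056, 0.1398, 0.1366]
tcp_rot: [-0.0, 0.999, 0.034, 0.001]
contact_force: [-2.3, 5.2, 6.5]
finger_gap: 0.267
grasp_force: 8.0
```

```bash
python3 -c "
from h import *
p=ball(0)
for q in (.25,.5,.75,1.,1.05): print(q,(ball(q)-p).round(4), np.hypot(*(ball(q)-p)[:2]).round(4))"
```

```text
0.25 [0.0231 0.0016 0.0091] 0.0232
0.5 [0.0478 0.0033 0.0122] 0.0479
0.75 [0.0725 0.005  0.0091] 0.0727
1.0 [0.0957 0.0066 0.    ] 0.0959
1.05 [ 0.1     0.0069 -0.0025] 0.1002
```

Emit:
{"op": "nudge_tcp", "data": {"plan": [[[0.01, 0, -0.005, 0, 0, 0, 0.2], [0.02, 0, -0.008, 0, 0, 0, 0.2], [0.03, 0, -0.011, 0, 0, 0, 0.2], [0.04, 0, -0.012, 0, 0, 0, 0.2], [0.048, 0, -0.012, 0, 0, 0, 0.2]]]}}

```text
clock: 3.2
ee_pos: [0.5537, 0.1431, 0.148]
tcp_rot: [-0.001, 0.999, 0.034, 0.0]
contact_force: [-1.4, 4.6, 0.8]
finger_gap: 0.269
grasp_force: 8.0
```

Emit:
{"op": "nudge_tcp", "data": {"plan": [[[0.01, 0, 0.001, 0, 0, 0, 0.2], [0.02, 0, 0.002, 0, 0, 0, 0.2], [0.03, 0, 0.005, 0, 0, 0, 0.2], [0.04, 0, 0.009, 0, 0, 0, 0.2], [0.048, 0, 0.012, 0, 0, 0, 0.2]]]}}

```text
clock: 3.62
ee_pos: [0.6013, 0.1465, 0.1354]
tcp_rot: [-0.0, 0.999, 0.034, -0.0]
contact_force: [-10.4, 3.1, 8.7]
finger_gap: 0.269
grasp_force: 8.0
```

Emit:
{"op": "nudge_tcp", "data": {"plan": [[[0.001, 0, 0, 0, 0, 0, 0.2], [0.001, 0, 0, 0, 0, 0, 0.2]]]}}

```text
clock: 3.78
ee_pos: [0.6022, 0.1465, 0.1352]
tcp_rot: [-0.001, 0.999, 0.034, -0.0]
contact_force: [-0.5, 5.2, -2.2]
finger_gap: 0.268
grasp_force: 8.0
```

The ball travelled 96.8 mm and then met the stop. Now release, lift and check.

Emit:
{"op": "nudge_tcp", "data": {"plan": [[[0, 0, 0, 0, 0, 0, 0.6], [0, 0, 0, 0, 0, 0, 0.6], [0, 0, 0, 0, 0, 0, 0.6], [0, 0, -0.03, 0, 0, 0, 0.6], [0, 0, -0.06, 0, 0, 0, 0.6]]]}}

```text
clock: 4.2
ee_pos: [0.6013, 0.1454, 0.195]
tcp_rot: [0.0, 0.999, 0.034, -0.002]
contact_force: [0.4, 0.1, 0.6]
finger_gap: 0.581
grasp_force: 0.0
```

Emit:
{"op": "nudge_tcp", "data": {"plan": [[[-0.01, 0.03, -0.03, 0, 0, -0.12, 0.6], [-0.02, 0.06, -0.03, 0, 0, -0.24, 0.6], [-0.03, 0.09, -0.03, 0, 0, -0.36, 0.6], [-0.04, 0.115, -0.03, 0, 0, -0.48, 0.6], [-0.045, 0.137, -0.03, 0, 0, -0.6, 0.6]]]}}

```text
clock: 4.62
ee_pos: [0.5656, 0.0042, 0.2261]
tcp_rot: [0.0, 0.944, 0.33, 0.0]
contact_force: [1.1, 0.5, 0.2]
finger_gap: 0.603
grasp_force: 0.0
```

Emit:
{"op": "nudge_tcp", "data": {"plan": [[[0, 0, 0, 0, 0, 0, 0.5], [0, 0, 0, 0, 0, 0, 0.5]]]}}

```text
clock: 4.78
ee_pos: [0.5665, 0.0052, 0.2259]
tcp_rot: [0.0, 0.945, 0.326, 0.0]
contact_force: [-0.7, -0.1, -0.8]
finger_gap: 0.513
grasp_force: 0.0
```

```bash
python3 - <<'E'
from h import *
C[0]+=.003
for n in('top','side'):
    im,d=robot.camera(n);cv2.imwrite(f'pics/{n}1.png',im[:,:,::-1]);np.savez(n+'1.npz',im=im,d=d);print(proj(n,ball(1)))
go(np.r_[A(-.1,-.04),.113],yaw+.6)
cv2.imwrite('pics/side1c.png',cv2.resize(im[170:300,200:320,::-1],None,fx=4,fy=4))
E
```

```text
[[236.72607505 185.08378389]]
[[236.42994267 237.52860119]]
shift [-0.0053  0.0008  0.1314] rot [ 0.    -0.    -0.004] q6 [-0.053  0.853]
```

View pics/side1c.png

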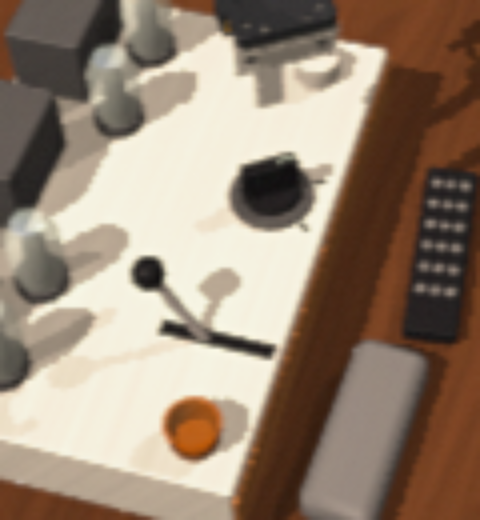

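The ball is at crop (149,273), which is full-frame (237,238) against (236.4,237.5) predicted for q = 1. So the lever is back, and the selector is still in its first position. I'll descend on the bar.

Emit:
{"op": "nudge_tcp", "data": {"plan": [[[-0.005, 0.001, 0.03, 0, 0, 0, 0.5], [-0.005, 0.001, 0.06, 0, 0, 0, 0.5], [-0.005, 0.001, 0.09, 0, 0, 0, 0.5], [-0.005, 0.001, 0.11, 0, 0, 0, 0.5], [-0.005, 0.001, 0.11, 0, 0, 0, 0.5]]]}}

```text
clock: 5.3
ee_pos: [0.5613, 0.0034, 0.1113]
tcp_rot: [-0.001, 0.945, 0.327, -0.003]
contact_force: [-0.0, -0.1, 0.5]
finger_gap: 0.502
grasp_force: 0.0
```

Emit:
{"op": "nudge_tcp", "data": {"plan": [[[0, 0, 0.006, 0, 0, 0, 0.5], [0, 0, 0.012, 0, 0, 0, 0.5], [0, 0, 0.018, 0, 0, 0, 0.5], [0, 0, 0.018, 0, 0, 0, 0.5]]]}}

```text
clock: 5.63
ee_pos: [0.5634, 0.0024, 0.0974]
tcp_rot: [0.0, 0.945, 0.328, 0.0]
contact_force: [0.3, -0.1, 0.5]
finger_gap: 0.5
grasp_force: 0.0
```

Close on the bar gently first, read the forces, then firm up.

Emit:
{"op": "nudge_tcp", "data": {"plan": [[[0, 0, 0, 0, 0, 0, 0], [0, 0, 0, 0, 0, 0, 0], [0, 0, 0, 0, 0, 0, 0], [0, 0, 0, 0, 0, 0, 0], [0, 0, 0, 0, 0, 0, 0]]], "force": 10}}

```text
clock: 6.05
ee_pos: [0.5632, 0.0021, 0.0977]
tcp_rot: [0.0, 0.945, 0.328, 0.0]
contact_force: [-0.1, -0.1, -1.0]
finger_gap: 0.179
grasp_force: 0.0
```

Emit:
{"op": "nudge_tcp", "data": {"plan": [[[0, 0, 0, 0, 0, 0, 0], [0, 0, 0, 0, 0, 0, 0]]]}}

```text
clock: 6.22
ee_pos: [0.5626, 0.0029, 0.0976]
tcp_rot: [-0.001, 0.945, 0.328, -0.0]
contact_force: [-4.8, 5.6, 3.8]
finger_gap: 0.147
grasp_force: 10.0
```

```bash
python3 -c "
from h import *
s=robot.sense();print(s['ft_torque'])"
```

```text
[ 0.88895458  0.97196603 -0.00716685]
```

Emit:
{"op": "nudge_tcp", "data": {"plan": [[[0, 0, 0, 0, 0, 0, 0], [0, 0, 0, 0, 0, 0.1, 0], [0, 0, 0, 0, 0, 0.2, 0], [0, 0, 0, 0, 0, 0.3, 0], [0, 0, 0, 0, 0, 0.4, 0]]], "force": 45}}

```text
clock: 6.63
ee_pos: [0.5625, 0.0032, 0.0976]
tcp_rot: [-0.001, 0.991, 0.131, -0.001]
contact_force: [-6.7, 8.4, 5.1]
finger_gap: 0.144
grasp_force: 45.0
```

Emit:
{"op": "nudge_tcp", "data": {"plan": [[[0, 0, 0, 0, 0, 0.1, 0], [0, 0, 0, 0, 0, 0.2, 0], [0, 0, 0, 0, 0, 0.3, 0], [0, 0, 0, 0, 0, 0.4, 0], [0, 0, 0, 0, 0, 0.4, 0]]]}}

```text
clock: 7.05
ee_pos: [0.5624, 0.0036, 0.0976]
tcp_rot: [-0.001, 0.998, -0.069, -0.001]
contact_force: [-6.3, 10.7, 6.3]
finger_gap: 0.15
grasp_force: 45.0
```

```bash
python3 -c "
from h import *
s=robot.sense();print(s['ft_torque'],s['joint_positions'][5])"
```

```text
[ 2.07208915  1.19277144 -0.11736453] 1.6484584050672901
```

Emit:
{"op": "nudge_tcp", "data": {"plan": [[[0, 0, 0, 0, 0, 0.1, 0], [0, 0, 0, 0, 0, 0.2, 0], [0, 0, 0, 0, 0, 0.3, 0], [0, 0, 0, 0, 0, 0.4, 0], [0, 0, 0, 0, 0, 0.4, 0]]]}}

```text
clock: 7.47
ee_pos: [0.5626, 0.004, 0.0976]
tcp_rot: [-0.001, 0.964, -0.266, -0.001]
contact_force: [-5.3, 12.6, 4.8]
finger_gap: 0.145
grasp_force: 45.0
```

```bash
python3 -c "
from h import *
s=robot.sense();print(s['ft_torque'],s['joint_positions'][5])"
```

```text
[2.6861137  0.98300302 0.23483959] 2.0480018032311977
```

The tool has turned 1.2 rad and the gap still matches the bar. Open, lift and look.

Emit:
{"op": "nudge_tcp", "data": {"plan": [[[0, 0, 0, 0, 0, 0, 0.5], [0, 0, 0, 0, 0, 0, 0.5], [0, 0, 0, 0, 0, 0, 0.5], [0, 0, 0, 0, 0, 0, 0.5], [0, 0, -0.03, 0, 0, 0, 0.5]]]}}

```text
clock: 7.88
ee_pos: [0.5608, 0.0021, 0.123]
tcp_rot: [0.001, 0.965, -0.263, -0.004]
contact_force: [-1.1, -0.0, -0.8]
finger_gap: 0.463
grasp_force: 0.0
```

Emit:
{"op": "nudge_tcp", "data": {"plan": [[[0, 0, -0.03, 0, 0, 0, 0.6], [0, 0, -0.06, 0, 0, 0, 0.6], [0, 0, -0.1, 0, 0, 0, 0.6]]]}}

```text
clock: 8.13
ee_pos: [0.5623, 0.002, 0.2273]
tcp_rot: [0.0, 0.965, -0.263, -0.001]
contact_force: [0.5, 0.4, 0.1]
finger_gap: 0.598
grasp_force: 0.0
```

Emit:
{"op": "nudge_tcp", "data": {"plan": [[[0.02, -0.015, 0, 0, 0, -0.12, 0.6], [0.03, -0.04, 0, 0, 0, -0.24, 0.6], [0.03, -0.08, 0, 0, 0, -0.36, 0.6], [0.03, -0.1, 0, 0, 0, -0.48, 0.6], [0.03, -0.1, 0, 0, 0, -0.6, 0.6]]]}}

```text
clock: 8.55
ee_pos: [0.6408, 0.0761, 0.2265]
tcp_rot: [-0.0, 0.999, 0.038, -0.0]
contact_force: [0.6, 0.0, -0.1]
finger_gap: 0.6
grasp_force: 0.0
```

```bash
python3 - <<'E'
from h import *
C[0]+=.003
for n in('top','side'):
    im,d=robot.camera(n);cv2.imwrite(f'pics/{n}2.png',im[:,:,::-1])
go(ball(1)+[0,0,.08],yaw)
cv2.imwrite('pics/side2c.png',cv2.resize(im[170:300,200:320,::-1],None,fx=4,fy=4))
E
```

```text
shift [-0.0335 -0.0746  0.0129] rot [0.    0.001 0.002] q6 [0.058 1.557]
```

View pics/side2c.png

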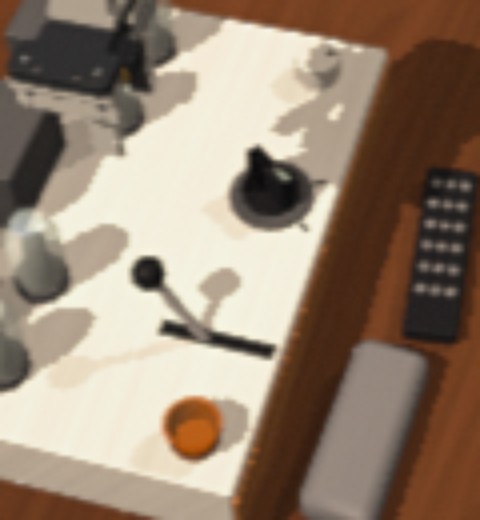

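The selector bar, at crop (270,175), has turned over and stayed there. The lever ball is still back at (149,273). Now back to the ball.

Emit:
{"op": "nudge_tcp", "data": {"plan": [[[-0.012, -0.03, 0, 0, 0, 0, 0.6], [-0.024, -0.055, 0, 0, 0, 0, 0.6], [-0.033, -0.074, 0, 0, 0, 0, 0.6], [-0.033, -0.074, 0, 0, 0, 0, 0.6], [-0.033, -0.074, 0, 0, 0, 0, 0.6]]]}}

```text
clock: 9.07
ee_pos: [0.6016, 0.1446, 0.2279]
tcp_rot: [0.0, 0.999, 0.032, 0.0]
contact_force: [0.3, 0.4, 0.6]
finger_gap: 0.601
grasp_force: 0.0
```

```bash
python3 -c "
from h import *
C[0]+=.003
go(ball(1),yaw)"
```

```text
shift [-0.0004 -0.0012  0.094 ] rot [ 0.    -0.001 -0.004] q6 [0.177 1.683]
```

Emit:
{"op": "nudge_tcp", "data": {"plan": [[[0, -0.001, 0.03, 0, 0, 0, 0.6], [0, -0.001, 0.06, 0, 0, 0, 0.6], [0, -0.001, 0.092, 0, 0, 0, 0.6], [0, -0.001, 0.092, 0, 0, 0, 0.6], [0, -0.001, 0.092, 0, 0, 0, 0.6]]]}}

```text
clock: 9.48
ee_pos: [0.6017, 0.1444, 0.135]
tcp_rot: [0.0, 0.999, 0.032, -0.001]
contact_force: [0.4, -1.1, 0.9]
finger_gap: 0.602
grasp_force: 0.0
```

Emit:
{"op": "nudge_tcp", "data": {"plan": [[[0, 0, 0, 0, 0, 0, 0.2], [0, 0, 0, 0, 0, 0, 0.2], [0, 0, 0, 0, 0, 0, 0.2], [0, 0, 0, 0, 0, 0, 0.2], [0, 0, 0, 0, 0, 0, 0.2]]], "force": 8}}

```text
clock: 9.9
ee_pos: [0.602, 0.1458, 0.1363]
tcp_rot: [-0.0, 0.999, 0.034, 0.001]
contact_force: [-0.1, 8.7, 3.2]
finger_gap: 0.281
grasp_force: 5.0
```

Emit:
{"op": "nudge_tcp", "data": {"plan": [[[0, 0, 0, 0, 0, 0, 0.2]]]}}

```text
clock: 9.98
ee_pos: [0.602, 0.1466, 0.1363]
tcp_rot: [-0.001, 0.999, 0.034, 0.001]
contact_force: [-0.1, 4.5, 2.5]
finger_gap: 0.269
grasp_force: 8.0
```

Emit:
{"op": "nudge_tcp", "data": {"plan": [[[-0.01, 0, -0.005, 0, 0, 0, 0.2], [-0.02, 0, -0.008, 0, 0, 0, 0.2], [-0.03, 0, -0.011, 0, 0, 0, 0.2], [-0.04, 0, -0.012, 0, 0, 0, 0.2], [-0.048, 0, -0.012, 0, 0, 0, 0.2]]]}}

```text
clock: 10.4
ee_pos: [0.5536, 0.1431, 0.1483]
tcp_rot: [-0.001, 0.999, 0.034, 0.001]
contact_force: [0.6, 4.8, 2.1]
finger_gap: 0.269
grasp_force: 8.0
```

Nothing is blocking it, so continue forward.

Emit:
{"op": "nudge_tcp", "data": {"plan": [[[-0.01, 0, 0.001, 0, 0, 0, 0.2], [-0.02, 0, 0.002, 0, 0, 0, 0.2], [-0.03, 0, 0.005, 0, 0, 0, 0.2], [-0.04, 0, 0.009, 0, 0, 0, 0.2], [-0.048, 0, 0.012, 0, 0, 0, 0.2]]]}}

```text
clock: 10.82
ee_pos: [0.5055, 0.1398, 0.1356]
tcp_rot: [-0.001, 0.999, 0.034, 0.001]
contact_force: [2.4, 6.7, -4.7]
finger_gap: 0.264
grasp_force: 8.0
```

Emit:
{"op": "nudge_tcp", "data": {"plan": [[[-0.001, 0, 0, 0, 0, 0, 0.2], [-0.001, 0, 0, 0, 0, 0, 0.2], [-0.001, 0, 0, 0, 0, 0, 0.2]]]}}

```text
clock: 11.07
ee_pos: [0.5046, 0.1397, 0.1354]
tcp_rot: [-0.0, 0.999, 0.034, -0.0]
contact_force: [0.6, 6.6, -1.8]
finger_gap: 0.267
grasp_force: 8.0
```

Emit:
{"op": "nudge_tcp", "data": {"plan": [[[0, 0, 0, 0, 0, 0, 0.6], [0, 0, 0, 0, 0, 0, 0.6], [0, 0, 0, 0, 0, 0, 0.6], [0, 0, -0.03, 0, 0, 0, 0.6], [0, 0, -0.06, 0, 0, 0, 0.6]]]}}

```text
clock: 11.48
ee_pos: [0.5042, 0.1387, 0.1951]
tcp_rot: [0.0, 0.999, 0.034, -0.002]
contact_force: [0.4, 0.5, -0.4]
finger_gap: 0.582
grasp_force: 0.0
```

Emit:
{"op": "nudge_tcp", "data": {"plan": [[[0, 0, -0.03, 0, 0, 0, 0.6], [0, 0, -0.06, 0, 0, 0, 0.6], [-0.03, 0.02, -0.08, 0, 0, 0, 0.6], [-0.06, 0.05, -0.08, 0, 0, 0, 0.6], [-0.09, 0.08, -0.08, 0, 0, 0, 0.6]]]}}

```text
clock: 11.9
ee_pos: [0.4206, 0.0537, 0.2761]
tcp_rot: [0.0, 0.999, 0.035, 0.001]
contact_force: [0.3, -1.1, 0.6]
finger_gap: 0.598
grasp_force: 0.0
```

Emit:
{"op": "nudge_tcp", "data": {"plan": [[[-0.02, 0.03, 0, 0, 0, 0, 0.6], [-0.02, 0.06, 0, 0, 0, 0, 0.6], [-0.02, 0.09, 0, 0, 0, 0, 0.6], [-0.02, 0.12, 0, 0, 0, 0, 0.6], [-0.02, 0.12, 0, 0, 0, 0, 0.6]]]}}

```text
clock: 12.32
ee_pos: [0.4096, -0.0704, 0.2755]
tcp_rot: [0.001, 0.999, 0.032, 0.0]
contact_force: [0.9, 0.4, -0.5]
finger_gap: 0.595
grasp_force: 0.0
```

Emit:
{"op": "nudge_tcp", "data": {"plan": [[[0, 0, 0, 0, 0, 0, 0.6], [0, 0, 0, 0, 0, 0, 0.6]]]}}

```text
clock: 12.48
ee_pos: [0.4097, -0.0664, 0.2755]
tcp_rot: [-0.0, 0.999, 0.034, -0.0]
contact_force: [-0.4, 0.3, 0.7]
finger_gap: 0.601
grasp_force: 0.0
```

```bash
python3 - <<'E'
from h import *
C[0]+=.003
for n in('top','side'):
    im,d=robot.camera(n);cv2.imwrite(f'pics/{n}3.png',im[:,:,::-1]);print(proj(n,ball(0)))
cv2.imwrite('pics/side3c.png',cv2.resize(im[170:320,200:330,::-1],None,fx=4,fy=4))
E
```

```text
[[239.03403017 215.72638953]]
[[268.38039636 244.70836461]]
```

View pics/side3c.png

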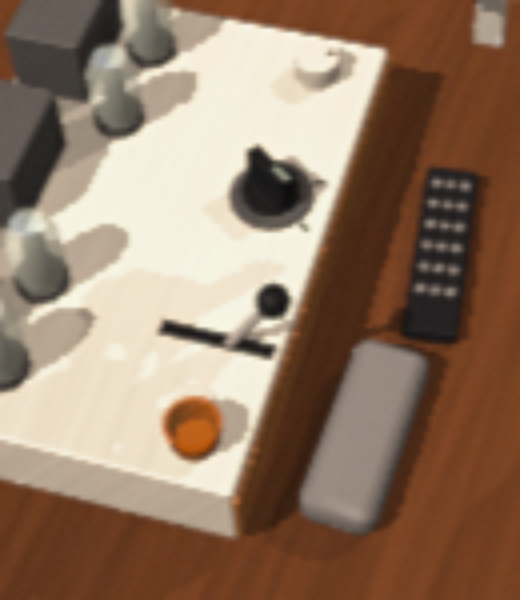

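The ball, at crop (272,300), which is full-frame (268,245), matches the prediction for q = 0. The selector is in its second position, the bystanders have not moved, and the gripper is clear. I'm handing the job in.

```bash
python3 -c "
from workcell import robot
print(robot.finish_job())"
```

```text
the job is handed in; nothing more can be done
None
```

I pushed the lever back, turned the selector to its second position and pulled the lever fully forward again. The last picture showed all three in place and nothing else on or around the amp moved; I handed the job in at about 12.6 s, and no verdict came back.

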